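# Hang the ball micrometer on its holder

### The arm

A 6-joint arm with a two-finger parallel gripper is mounted at the origin on the work surface. World frame = base frame: x ahead of the robot, y to its left, z up, the work surface at z = 0. Lengths are in mm, angles in rad, forces in N, time in s.
With the tool pointing down it reaches from about 350 to 875 mm from the base axis. Payload 15.5 kg.
Tool frame: the origin (TCP) lies at the very end of the fingers, on their centre line; the grasp point (between the pads) lies 19 mm behind it (robot.tcp_to_grasp is the distance from the TCP to the grasp point, in mm); z points along the fingers, y is the line along which they close (so a half turn about z gives the same grasp; the last joint's range is limited). The gripper opens to 85 mm and grips with 20 to 120 N. Pads are 22 mm wide; open, the fingers measure 114 mm over their backs; the gripper's body (76 mm by 85 mm) begins 54 mm behind the grasp point. The pads swing forward as they close: fully open they stand 13 mm farther back than shut.
Start: joints at [-1.212, 0.494, 1.345, -0, 1.302, -0.096], TCP at [273.991, -561.743, 231.277] pointing down, gripper open.
Joint ranges: [-2.91, 2.91], [-0.82, 2.16], [0.22, 2.67], [-1.22, 4.37], [0.12, 2.79], [-3.08, 3.08]. Speed limits (rad/s): [1.89, 1.89, 2.57, 3.01, 3.01, 3.01].

### API

Orientations are given as a 3x3 rotation matrix whose columns are the frame's x, y, z axes.
In Python, from workcell import robot gives the robot as it stands.
- The arm moves only by the tool drive_tool, never from a script. Its argument "commands" is text: rows parted by semicolons, each of 6 numbers parted by spaces: the shift along the tool's x, y, z in units of 2.5 cm (1.0 is 2.5 cm), then the turn, a rotation vector about the tool's x, y, z in units of 8 degrees (1.0 is 8 degrees). A call has exactly 8 rows; each row shifts and turns the commanded pose from where the row before left it, along the tool's axes as they then stand; what a row does not reach is not made up. A row lasts 1/10 s, in which the tool goes at most 50 mm and 8.59 degrees, less where a joint would pass 70% of its speed; a pose out of reach is approached as far as the arm can. A call with a number of a shift or a turn outside -1 to 1 is refused whole. A call with a gripper value outside its range is refused whole. "hand" is the opening, from -1 (shut) to 1 (fully open), set as the call begins (left out, the last holds). The fingers move at their own pace and stop on an object; the grip force is fixed at half the most. Time passes only in rows, so rows that do not move let the fingers close, or fill a call up. It gives the time, the measured TCP pose, the force, the opening and the grip force at its end, in the units of the state.
- robot.read_state(): the state, without advancing time (a new reading comes with each control period).
- robot.snapshot(name): name is "scene" or "top" or "wrist"; returns the picture (400x640x3 uint8, red, green, blue); there is no depth.
- robot.get_calibration(name): a dict with "K" (3x3 intrinsics, pixels), "k1" (the pictures are not rectified: a ray, as slopes to the right and down, at radius r is drawn at 1 + k1 r^2 times it, then the intrinsics apply), "origin" and "rotation" of the camera in the world. Camera axes: x right, y down, z forward; pixel columns grow to the right and rows downward; lengths in mm; the calibration is good to about 2 mm. A picture is of the moment at which its call begins: read the wrist's pose just before it. get_calibration takes no time and is no camera call; for the wrist camera it gives the pose at the moment of the call.
- robot.close_job(): hands the job in; it is judged then, once.
The state is a dict: "time_s": time; "qpos": joint angles; "joint_vel": joint speeds; "joint_efforts": joint torques, N m; "tool_pos": TCP position; "eef_rot": TCP orientation; "ft_force": force on the tool from outside, world axes, zero at the start; "moment": the same for the moment, N m; "gripper_width": opening from 0.0 (shut) to 1.0 (fully open); "finger_force": force on a finger pad.
Only numpy, scipy, OpenCV 4.12 (cv2) and the standard library are available. Lean on these libraries where they do the work, as an engineer would, in place of code of your own. Each camera call takes 0.05 s, during which the arm holds its last target. There are 200 camera calls.

### The job

Put the green ball micrometer away on the black holder: hang it by its steel eye over the upright peg, with the tool lying flat along the holder's rest. Lower it rather than letting it drop, leave it lying there, and leave the hook rule and the tin of caps where they are.

Things in the scene. Friction and masses are not known exactly. Their poses are not given: they have to be found in the camera images.
- micrometer: Loose ball micrometer lying flat, 0.2-0.37 kg. Origin: underside, centre of its steel eye (flat ring, hole 28 mm, outside 40, from 1 to 8 mm up). +x along the tool, in mm: green U frame x 20-71 (14 thick, bowed out to y -47), green flat-sided barrel block x 70-120 (18 wide in y, 16 high; pinch it across y at x 98), steel thimble to x 153. z up. Centre of mass near x 87, y -5.
- holder: Fixed black iron holder on a locked brass turntable (176 mm across). Origin: on the peg's axis at drawer floor level. +x from the peg along the flat rest (x -50 to 155 mm, 80 wide, top 28 above the floor); z up. Steel peg 10 mm thick, tapered tip 66 above the floor. Jaw post behind it (x -50 to -36, top 56 up): the tool lies flat only with its thimble towards +x.
- hook_rule: Loose chrome hook rule lying flat, 158 mm long, 22 mm wide, 5 mm thick (hook 8 mm), with a small hole at one end. Bystander. Origin: under the middle of the blade; x along it.
- tin: Loose squat round open tin, 66 mm across, 28 mm high, holding orange anvil caps. Bystander. Origin: centre of its underside.
Not all that is in view belongs to the job. There is more than one size of the micrometer; the one meant has the size given above.

How it is judged (in metres and radians):
At the end, for the whole second after the job is handed in: The micrometer's eye is round the peg (eye centre within 12.5 mm of the peg's axis) and down on the rest (underside at the eye 22 to 34 mm above the drawer floor, the rest being at 28), the tool lies flat within 7 degrees and along the rest within 15 degrees, released and at rest (horizontal distance between micrometer and holder below 0.0125 m and z of micrometer in the frame of holder between 0.022 and 0.034 m and angle between micrometer's own z axis and vertical below 0.12 rad and angle between the x axis of micrometer and the x axis of holder, either way round below 0.26 rad and linear speed of micrometer below 0.02 m/s); the robot touches nothing.
It fails at once if the micrometer is dropped (moves faster than 0.6 m/s while not held by the fingers) (linear speed of micrometer above 0.6 m/s and contact force between the fingers and micrometer below 0.2 N).
It fails at once if the hook rule is shifted by more than 30 mm (distance of hook_rule from where it was at the start of the episode above 0.03 m).
It fails at once if the tin is shifted by more than 30 mm (distance of tin from where it was at the start of the episode above 0.03 m).
It also fails if it takes over 38 s, if anything falls off the work surface, if the arm or the gripper's body presses on something with over 40 N, if the wrist force passes 120 N, or if a joint passes its speed limit or range.

## Working session

There is one attempt and no reset: what is moved stays moved. The work goes in short steps, Python scripts to look and compute and a tool call to move; the robot and the scene stay as the last step left them, time stands still between calls to the robot, and variables do not carry over. Pictures are saved under pics/ and viewed, at most 10 in all, crops included, and the job is handed in when it is done.

Besides the shell and the picture viewer there is one more tool, called after "Emit:" as name(argument=value, ...), one argument or row to a line, values as JSON. drive_tool: Moves the arm, as the interface text tells. Shifts and turns lie within -1 to 1; 1 stands for 2.5 cm of shift or 8 degrees of turn. Its arguments: {"type":"object","properties":{"commands":{"type":"string"},"hand":{"type":"number"}},"required":["commands"]}

```bash
mkdir -p pics; ls; cat > h.py <<'E'
import numpy as np, cv2
from workcell import robot
def save(n,im): cv2.imwrite('pics/'+n+'.png',cv2.cvtColor(im,cv2.COLOR_RGB2BGR))
def ray(c,u,v):
    K=np.array(c['K'],float); p=np.array([[[u,v]]],float)
    s=cv2.undistortPoints(p,K,None)[0,0] if False else np.array([(u-K[0,2])/K[0,0],(v-K[1,2])/K[1,1]])
    d=s.copy()
    for _ in range(20): d=s/(1+c['k1']*(d@d))
    R=np.array(c['rotation']); return np.array(c['origin'],float),R@np.array([d[0],d[1],1])
def onz(c,u,v,z):
    o,d=ray(c,u,v); return (o+d*(z-o[2])/d[2])
def proj(c,P):
    q=np.array(c['rotation']).T@(np.array(P,float)-np.array(c['origin'])); s=q[:2]/q[2]; s=s*(1+c['k1']*(s@s)); K=np.array(c['K']); return K[0,0]*s[0]+K[0,2],K[1,1]*s[1]+K[1,2]
E
python3 - <<'E'
from h import *
a=robot.snapshot('scene');b=robot.snapshot('top')
save('scene',a);save('top',b)
for n in('scene','top','wrist'):
    c=robot.get_calibration(n);print(n,c)
print(robot.read_state())
E
```

```text
pics
scene {'K': array([[372.34755032,   0.        , 324.82415945],
       [  0.        , 372.34755032, 201.93200711],
       [  0.        ,   0.        ,   1.        ]]), 'k1': -0.0833222263532147, 'origin': array([1065.99557706,  403.56271576,  550.11344205]), 'rotation': array([[-0.64933795,  0.43627671, -0.62291481],
       [ 0.76029467,  0.39143738, -0.51839058],
       [ 0.0176704 , -0.81020949, -0.585874  ]])}
top {'K': array([[361.32832233,   0.        , 319.39269798],
       [  0.        , 361.32832233, 190.54612478],
       [  0.        ,   0.        ,   1.        ]]), 'k1': -0.06046460589948575, 'origin': array([417.14388273, -37.33698502, 917.19651751]), 'rotation': array([[-0.00561214, -0.99699565,  0.07725401],
       [-0.99985536,  0.006835  ,  0.01557366],
       [-0.0160549 , -0.07715543, -0.9968898 ]])}
wrist {'K': array([[288.1790871 ,   0.        , 324.92830007],
       [  0.        , 288.1790871 , 202.30233729],
       [  0.        ,   0.        ,   1.        ]]), 'k1': -0.05337704706840936, 'origin': array([ 343.19041876, -527.38965571,  374.18160912]), 'rotatio
[... 304 characters left out ...]
+00, -9.54864020e-02]), 'joint_vel': array([-0.00098637,  0.00018835, -0.00277559,  0.00023328, -0.001478  ,
        0.00049012]), 'joint_efforts': array([ 8.93940178e-04, -8.83584666e+01, -3.84563828e+01, -2.96075723e-04,
        5.14222775e-03,  5.41515249e-05]), 'tool_pos': array([ 273.86617264, -561.43712399,  230.754367  ]), 'eef_rot': array([[ 8.98800673e-01,  4.38357371e-01, -4.06171701e-04],
       [ 4.38357547e-01, -8.98800040e-01,  1.07177811e-03],
       [ 1.04754694e-04, -1.14136332e-03, -9.99999343e-01]]), 'ft_force': array([ 0.49714164, -0.44595862,  0.69135294]), 'moment': array([-0.02704585, -0.01478163,  0.01849353]), 'finger_force': 0.0, 'gripper_width': 1.0007010851996472}
```

View pics/scene.png

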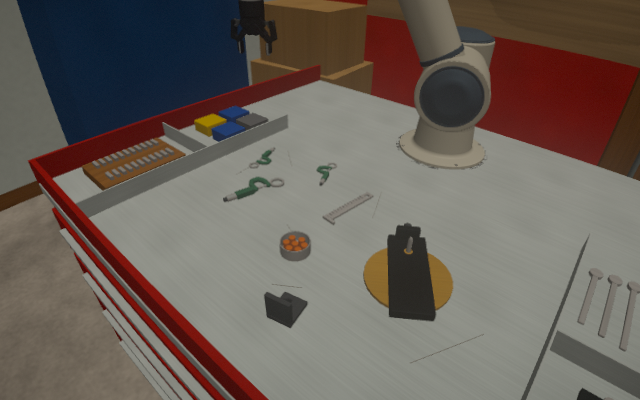

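View pics/top.png

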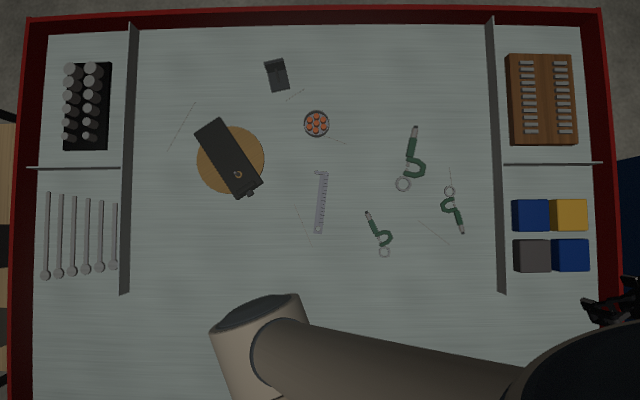

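Three green micrometers are visible in the top view: A with its eye near (402,184), B near (384,252) and C near (449,190). I'll measure all three against the given size and enlarge the candidates.

```bash
python3 - <<'E'
from h import *
b=cv2.cvtColor(cv2.imread('pics/top.png'),cv2.COLOR_BGR2RGB);c=robot.get_calibration('top')
for n,e,t in(('A',(402.5,184),(416,126.5)),('B',(384,252),(367,211)),('C',(449,190),(463,234))):
    E=onz(c,*e,5);T=onz(c,*t,8);print(n,E.round(),T.round(),np.linalg.norm(E-T).round(1),'expect 153')
print('holder corners',[onz(c,*p,28).round() for p in((194,133),(221,117),(264,182),(237,199))])
print('hole',onz(c,238,174,28).round(),'tin',onz(c,316.5,123.5,20).round(),'rule',[onz(c,*p,3).round() for p in((321,172),(318,232))])
x=cv2.resize(b[100:270,180:480],None,fx=2.6,fy=2.6,interpolation=cv2.INTER_CUBIC);save('crop',x)
E
```

```text
A [ 503. -234.    5.] [ 651. -272.    8.] 152.4 expect 153
B [ 333. -184.    5.] [ 435. -142.    8.] 110.8 expect 153
C [ 487. -352.    5.] [ 376. -383.    8.] 115.6 expect 153
holder corners [array([635., 294.,  28.]), array([675., 225.,  28.]), array([508., 114.,  28.]), array([466., 181.,  28.])]
hole [529. 179.  28.] tin [657. -17.  20.] rule [array([535., -27.,   3.]), array([383., -19.,   3.])]
```

View pics/crop.png

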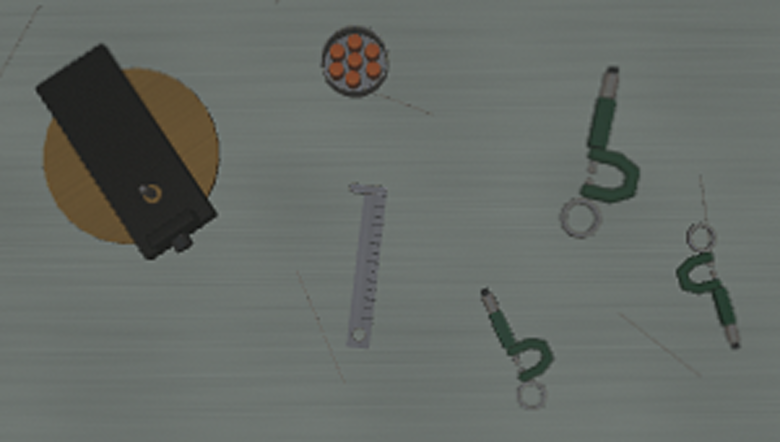

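A is the one: it measures 152 mm from eye to thimble end (153 given), while B and C are about 111 and 116. In the crop its eye is at (580,217) and its thimble tip at (612,70). The peg's washer is at about (151,193) and the rest runs to the upper left.

Next I'll go above the grasp point.

Emit:
drive_tool(
  commands="1 -0.3 0.2 0 0 0;1 -0.3 0.2 0 0 0;1 -0.3 0.2 0 0 0;1 -0.3 0.2 0 0 0;1 -0.3 0.2 0 0 0;1 -0.3 0.2 0 0 0;1 -0.3 0.2 0 0 0;1 -0.3 0.2 0 0 0",
  hand=1,
)

```text
time_s: 0.9
tool_pos: [428.1, -419.2, 190.9]
eef_rot: [[0.899, 0.438, -0.0], [0.438, -0.899, 0.0], [-0.0, -0.0, -1.0]]
ft_force: [0.1, -0.6, -0.1]
gripper_width: 0.998
finger_force: 0.0
```

Emit:
drive_tool(
  commands="1 -0.3 0.2 0 0 0;1 -0.3 0.2 0 0 0;1 -0.3 0.2 0 0 0;1 -0.3 0.2 0 0 0;1 -0.3 0.2 0 0 0;1 -0.3 0.2 0 0 0;1 -0.3 0.2 0 0 0;1 -0.3 0.2 0 0 0",
)

```text
time_s: 1.7
tool_pos: [581.4, -277.6, 150.7]
eef_rot: [[0.899, 0.438, -0.001], [0.438, -0.899, 0.0], [-0.0, -0.001, -1.0]]
ft_force: [1.1, -0.1, -0.4]
gripper_width: 1.0
finger_force: 0.0
```

Emit:
drive_tool(
  commands="0.9 -0.4 0 0 0 0;0 0 0 0 0 0.8;0 0 0 0 0 0.8;0 0 0 0 0 0.8;0 0 0 0 0 0.8;0 0 0 0 0 0.8;0 0 0 0 0 0.8;0 0 0 0 0 0.2",
)

```text
time_s: 2.5
tool_pos: [596.5, -259.6, 151.0]
eef_rot: [[0.97, -0.245, -0.001], [-0.245, -0.97, 0.0], [-0.001, -0.0, -1.0]]
ft_force: [0.2, -0.6, 0.2]
gripper_width: 0.998
finger_force: 0.0
```

```bash
cat >> h.py <<'E'
def delta(P,yaw):
    s=robot.read_state();R=np.array(s['eef_rot']);p=np.array(s['tool_pos'])
    x=np.array([np.cos(yaw),np.sin(yaw),0]);z=np.array([0,0,-1.]);T=np.c_[x,np.cross(z,x),z]
    from scipy.spatial.transform import Rotation as Q
    print('t',s['time_s'],'pos',p.round(1),'w',round(s['gripper_width'],3),'shift units',(R.T@(np.array(P)-p)/25).round(2),'turn units',(np.degrees(Q.from_matrix(R.T@T).as_rotvec())/8).round(2))
E
python3 - <<'E'
from h import *
delta([598,-258,150],np.radians(-14.4))
c=robot.get_calibration('wrist');im=robot.snapshot('wrist');save('w1',im)
np.save('cw.npy',c,allow_pickle=True)
for P in([503,-234,5],[651,-272,8],[598,-258,16]): print(np.round(proj(c,P)))
E
```

```text
t 2.5 pos [ 596.5 -259.6  151. ] w 0.998 shift units [ 0.04 -0.08  0.04] turn units [-0.    0.    0.03]
[323. 271.]
[324. 134.]
[323. 191.]
```

View pics/w1.png

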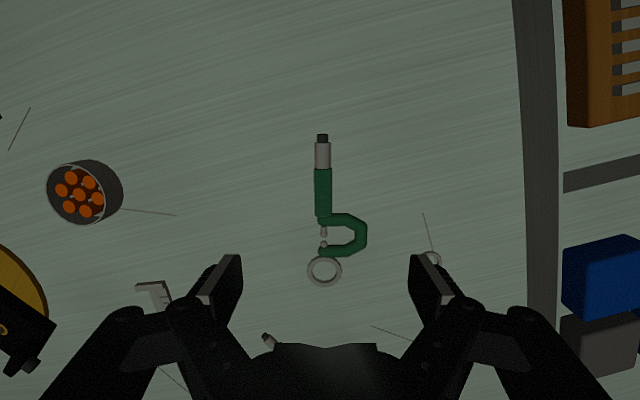

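The wrist view confirms it: the eye is at (324,270), the tip at (322,134) and the barrel's centre at (323,191). All are within 2 px of prediction, so I'll go down and grip.

Emit:
drive_tool(
  commands="0.05 -0.05 0.8 0 0 0;0 0 0.8 0 0 0;0 0 0.8 0 0 0;0 0 0.8 0 0 0;0 0 0.8 0 0 0;0 0 0.8 0 0 0;0 0 0.7 0 0 0;0 0 0.4 0 0 0",
)

```text
time_s: 3.35
tool_pos: [597.6, -258.5, 2.3]
eef_rot: [[0.971, -0.239, -0.002], [-0.239, -0.971, 0.001], [-0.002, -0.0, -1.0]]
ft_force: [0.5, -0.4, -0.4]
gripper_width: 0.996
finger_force: 0.0
```

Emit:
drive_tool(
  commands="0 0 0 0 0 0;0 0 0 0 0 0;0 0 0 0 0 0;0 0 0 0 0 0;0 0 0 0 0 0;0 0 0 0 0 0;0 0 0 0 0 0;0 0 0 0 0 0",
  hand=-1,
)

```text
time_s: 4.15
tool_pos: [598.6, -259.0, 4.7]
eef_rot: [[0.97, -0.242, 0.001], [-0.242, -0.97, -0.001], [0.001, 0.0, -1.0]]
ft_force: [-1.7, 1.6, 8.0]
gripper_width: 0.186
finger_force: 59.3
```

Emit:
drive_tool(
  commands="0 0 -0.3 0 0 0;0 0 -0.6 0 0 0;0 0 -0.8 0 0 0;0 0 -0.8 0 0 0;0 0 -0.8 0 0 0;0 0 -0.8 0 0 0;0 0 -0.8 0 0 0;0 0 -0.3 0 0 0",
)

```text
time_s: 4.95
tool_pos: [599.1, -259.2, 136.8]
eef_rot: [[0.97, -0.242, 0.003], [-0.242, -0.97, -0.002], [0.003, 0.001, -1.0]]
ft_force: [0.3, -0.4, -2.4]
gripper_width: 0.19
finger_force: 59.2
```

```bash
python3 - <<'E'
from h import *
delta([609,230,133],np.radians(33.2))
c=robot.get_calibration('wrist');im=robot.snapshot('wrist');save('w2',im)
p=np.array(robot.read_state()['tool_pos']);R=np.array(robot.read_state()['eef_rot'])
print(proj(c,p+R@[-98,0,-1]))
E
```

```text
t 4.95 pos [ 599.1 -259.2  136.8] w 0.19 shift units [ -4.35 -19.08   0.12] turn units [ 0.02 -0.02 -5.9 ]
(np.float64(325.54494263010395), np.float64(386.96236821824334))
```

View pics/w2.png

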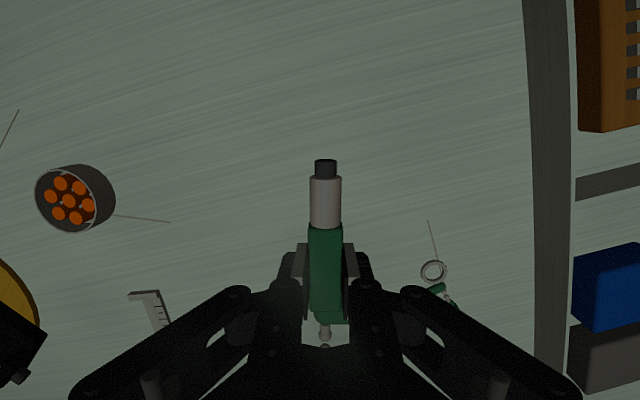

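Emit:
drive_tool(
  commands="-0.1 -0.5 0 0 0 0;-0.2 -1 0 0 0 0;-0.2 -1 0 0 0 0;-0.2 -1 0 0 0 0;-0.2 -1 0 0 0 0;-0.2 -1 0 0 0 0;-0.2 -1 0 0 0 0;-0.2 -0.6 0 0 0 0",
)

```text
time_s: 5.8
tool_pos: [604.1, -75.0, 132.8]
eef_rot: [[0.971, -0.241, -0.002], [-0.241, -0.971, 0.001], [-0.002, -0.0, -1.0]]
ft_force: [0.6, 0.1, -2.9]
gripper_width: 0.191
finger_force: 59.1
```

```bash
python3 - <<'E'
from h import *
delta([609,230,133],np.radians(33.2))
c=robot.get_calibration('wrist');im=robot.snapshot('wrist');save('w3',im)
for P in([527,177,28],[527,177,66],[635,294,28],[675,225,28]):print(np.round(proj(c,P)))
import pickle;pickle.dump(c,open('c3.pkl','wb'))
E
```

```text
t 5.8 pos [604.1 -75.  132.8] w 0.191 shift units [ -2.75 -11.89   0.  ] turn units [-0.01  0.01 -5.89]
[117. 320.]
[ 92. 346.]
[-19. 254.]
[ 10. 204.]
```

View pics/w3.png

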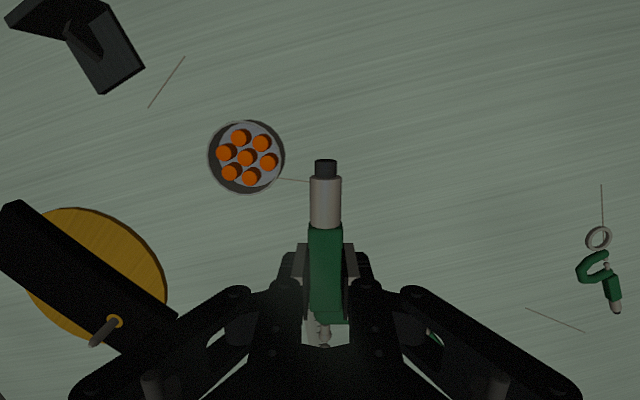

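Peg base at about (115,321) and tip at (93,346), both close to prediction. The rest's near edge runs from (20,201) to (177,316). I'll cast these.

```bash
python3 - <<'E'
from h import *
import pickle;c=pickle.load(open('c3.pkl','rb'))
print('base',onz(c,115,321,29),'tip',onz(c,93,345,65))
a,b=onz(c,20,201,28),onz(c,165,308,28);d=b-a
print(a,b,'yaw',np.degrees(np.arctan2(-d[1],-d[0])))
u=-d/np.linalg.norm(d);n=np.array([-u[1],u[0],0])
print('axis offset from edge: peg', (onz(c,115,321,29)-a)@n)
E
```

```text
base [526.4427232  179.39786097  29.        ] tip [526.85405106 177.09585206  65.        ]
[674.94576406 211.64728858  28.        ] [529.69810148 117.08692762  28.        ] yaw 33.06527232253925
axis offset from edge: peg 53.995765600703244
```

Emit:
drive_tool(
  commands="-0.2 -1 0 0 0 -0.2;-0.2 -1 0 0 0 0;-0.2 -1 0 0 0 0;-0.2 -1 0 0 0 0;-0.2 -1 0 0 0 0;-0.2 -1 0 0 0 0;-0.2 -1 0 0 0 0;-0.2 -1 0 0 0 0",
)

```text
time_s: 6.65
tool_pos: [608.9, 127.2, 133.2]
eef_rot: [[0.977, -0.215, -0.001], [-0.215, -0.977, -0.0], [-0.001, 0.0, -1.0]]
ft_force: [0.3, 0.7, -2.7]
gripper_width: 0.195
finger_force: 59.3
```

Emit:
drive_tool(
  commands="-0.2 -1 0 0 0 0;-0.2 -1 0 0 0 0;-0.2 -1 0 0 0 0;0 0 0 0 0 -1;0 0 0 0 0 -1;0 0 0 0 0 -1;0 0 0 0 0 -1;0 0 0 0 0 -1",
)

```text
time_s: 7.45
tool_pos: [610.4, 202.6, 133.1]
eef_rot: [[0.884, 0.468, -0.001], [0.468, -0.884, -0.0], [-0.001, -0.0, -1.0]]
ft_force: [-0.2, 0.7, -2.9]
gripper_width: 0.191
finger_force: 59.4
```

```bash
python3 - <<'E'
from h import *
delta([610,232,120],np.radians(33.3))
E
```

```text
t 7.45 pos [610.4 202.6 133.1] w 0.191 shift units [ 0.54 -1.05  0.52] turn units [-0.    0.01 -0.67]
```

Emit:
drive_tool(
  commands="0.3 -0.5 0 0 0 0;0.24 -0.55 0 0 0 0;0 0 0.3 0 0 -0.37;0 0 0.2 0 0 -0.3;0 0 0 0 0 0;0 0 0 0 0 0;0 0 0 0 0 0;0 0 0 0 0 0",
)

```text
time_s: 8.25
tool_pos: [610.8, 232.6, 121.6]
eef_rot: [[0.84, 0.543, 0.0], [0.543, -0.84, 0.0], [0.0, 0.0, -1.0]]
ft_force: [-0.1, -0.3, -3.5]
gripper_width: 0.192
finger_force: 59.4
```

```bash
python3 - <<'E'
from h import *
delta([610,232,120],np.radians(33.3))
a=robot.snapshot('scene');b=robot.snapshot('top')
s=robot.read_state();p=np.array(s['tool_pos']);R=np.array(s['eef_rot'])
cs,ct=robot.get_calibration('scene'),robot.get_calibration('top')
for P in(p+R@[-98.8,0,-1],[527,178,66],[527,178,28]):print(np.round(proj(cs,P),1),np.round(proj(ct,P),1))
A=cv2.resize(a[180:330,340:480],None,fx=2.8,fy=2.8,interpolation=3);B=cv2.resize(b[80:230,180:320],None,fx=2.8,fy=2.8,interpolation=3)
save('pl',np.hstack([A,B]))
E
```

```text
t 8.25 pos [610.8 232.6 121.6] w 0.192 shift units [-0.04  0.    0.06] turn units [ 0.   -0.   -0.05]
[415.  214.4] [228.1 169.3]
[410.3 236.5] [234.7 172.8]
[407.4 250.5] [238.5 174.7]
```

View pics/pl.png

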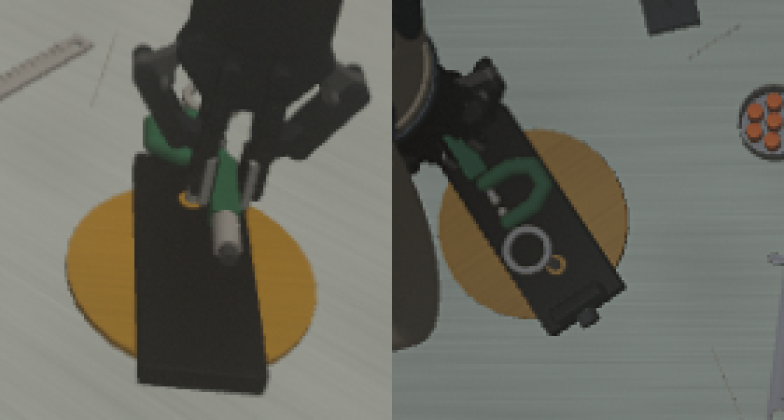

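In the top view the eye is at (228.2,168.9), predicted (228.1,169.3). The washer is at (238.2,174.3), predicted (238.5,174.7). It's aligned, so I'll lower it slowly.

Emit:
drive_tool(
  commands="-0.04 0 0.3 0 0 0;0 0 0.4 0 0 0;0 0 0.4 0 0 0;0 0 0.3 0 0 0;0 0 0.3 0 0 0;0 0 0.3 0 0 0;0 0 0.3 0 0 0;0 0 0.2 0 0 0",
)

```text
time_s: 9.15
tool_pos: [609.6, 231.9, 58.0]
eef_rot: [[0.839, 0.544, -0.0], [0.544, -0.839, -0.0], [-0.0, -0.0, -1.0]]
ft_force: [0.2, -0.5, -2.9]
gripper_width: 0.192
finger_force: 59.4
```

Emit:
drive_tool(
  commands="0 0 0.2 0 0 0;0 0 0.2 0 0 0;0 0 0.2 0 0 0;0 0 0.2 0 0 0;0 0 0.1 0 0 0;0 0 0 0 0 0;0 0 0 0 0 0;0 0 0 0 0 0",
)

```text
time_s: 9.95
tool_pos: [610.0, 231.9, 36.6]
eef_rot: [[0.839, 0.544, 0.0], [0.544, -0.839, 0.0], [0.0, 0.0, -1.0]]
ft_force: [-0.5, -0.0, -3.7]
gripper_width: 0.185
finger_force: 59.4
```

No contact yet; I'll continue by about 4 mm.

Emit:
drive_tool(
  commands="0 0 0.05 0 0 0;0 0 0.05 0 0 0;0 0 0.04 0 0 0;0 0 0 0 0 0;0 0 0 0 0 0;0 0 0 0 0 0;0 0 0 0 0 0;0 0 0 0 0 0",
)

```text
time_s: 10.75
tool_pos: [609.8, 231.9, 32.8]
eef_rot: [[0.839, 0.544, 0.0], [0.544, -0.839, 0.0], [0.0, 0.0, -1.0]]
ft_force: [-0.2, 0.1, -1.0]
gripper_width: 0.19
finger_force: 59.6
```

Emit:
drive_tool(
  commands="0 0 0 0 0 0;0 0 0 0 0 0;0 0 0 0 0 0;0 0 0 0 0 0;0 0 0 0 0 0;0 0 0 0 0 0;0 0 0 0 0 0;0 0 0 0 0 0",
  hand=0.2,
)

```text
time_s: 11.55
tool_pos: [609.8, 231.9, 32.8]
eef_rot: [[0.839, 0.544, 0.0], [0.544, -0.839, 0.0], [0.0, -0.0, -1.0]]
ft_force: [0.1, 0.3, 0.3]
gripper_width: 0.602
finger_force: 0.0
```

Emit:
drive_tool(
  commands="0 0 -0.3 0 0 0;0 0 -0.6 0 0 0;0 0 -0.8 0 0 0;0 0 -1 0 0 0;0 0 -1 0 0 0;0 0 -1 0 0 0;0 0 -0.8 0 0 0;0 0 -0.3 0 0 0",
)

```text
time_s: 12.35
tool_pos: [610.8, 232.2, 181.3]
eef_rot: [[0.839, 0.544, 0.004], [0.544, -0.839, 0.001], [0.004, 0.001, -1.0]]
ft_force: [0.8, -0.0, -0.8]
gripper_width: 0.598
finger_force: 0.0
```

```bash
python3 - <<'E'
from h import *
a=robot.snapshot('scene');b=robot.snapshot('top')
cs,ct=robot.get_calibration('scene'),robot.get_calibration('top')
A=cv2.resize(a[180:330,340:480],None,fx=2.8,fy=2.8,interpolation=3);B=cv2.resize(b[80:230,180:320],None,fx=2.8,fy=2.8,interpolation=3)
save('fin',np.hstack([A,B]))
print(proj(ct,[527,178,33]),proj(cs,[527,178,33]))
E
```

```text
(np.float64(238.0570793887586), np.float64(174.48529886040282)) (np.float64(407.81636900781984), np.float64(248.74309213255145))
```

View pics/fin.png

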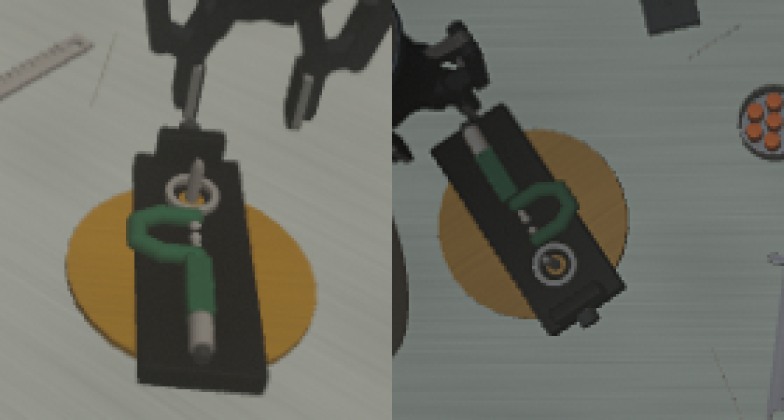

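The eye rings the peg (ring at crop (555,263), peg inside it). The tool lies flat along the rest, the gripper is clear, and the rule and tin haven't moved.

```bash
python3 -c "
from workcell import robot
print(robot.close_job())"
```

```text
the job is handed in; nothing more can be done
None
```

The green micrometer hangs by its eye over the peg, flat along the holder's rest and released; the last pictures show it in place with the hook rule and tin where they were, and the job was handed in at about 12.5 s (no verdict was returned).

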